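Stack the cutting blade on a brush-cutter gear head held in the vice

TASK

Fit the cutting blade to the gear head in the vice: onto its upright output shaft go first the inner flange with its raised centre ring up, then the blade with its hole over that ring, then the domed outer cup, flat side down on the blade. Before fitting the blade, draw it out of the rack by its bare end, lay it flat on the bench and let go, so that it can be taken afresh by its middle. Lower each part fully home, don't drop it down the shaft, and leave the rest of the bench as it is; the nut goes on later.

Things in the scene. Friction and masses are not known exactly. Their poses are not given: they have to be found in the camera images.
- shaft_seat (a point): centre of the flat shoulder (44 mm wide, 150 mm above the bench) at the foot of the upright output shaft of a dark gear head, clamped in a blue bench vice; fixed; z up. Shaft: steel, 12 mm in diameter, stands 50 mm up from here. Vice jaw tops lie 45 mm below, 130 mm long in x, 90 mm in y; a 47 mm thick tube socket slopes down to +y, ending 125 mm out.
- shaft_tip (a point): top end of the same shaft, 50 mm above shaft_seat; its last 4 mm taper to 6 mm across
- rack: plywood pigeonhole block on the bench, fixed, 160 mm deep (x) by 114 mm wide (y) by 77 mm high, origin under its middle. Its only slot opens in the front face (at x = -80 mm of this frame, -x is the way out): floor of the slot 35 mm above the bench, 78 mm wide, 26 mm high, walled off at the back.
- blade_center (a point): centre of the hole of the cutting blade, half-way up: flat light-grey steel bar, 200 mm long (x), 50 mm wide (y), 4 mm thick, 0.28 kg, slanted ends, 28 mm hole through its middle; long edges parallel to 80 mm either side of the middle. Starts flat in the rack's slot, 60 to 80 mm of one end sticking out.
- blade_end (a point): point on the blade's centre line, half-way up, 68 mm from its centre towards the end that sticks out of the rack (-x of the blade)
- inner_center (a point): centre of the inner flange, 6 mm above its underside: steel disc 60 mm in diameter, 12 mm thick, with a narrow raised centre ring on top (25 mm in diameter, 6 mm high, so 18 mm in all; chamfered), bore 14.5 mm right through, 0.24 kg. Lies flat on the bench, ring up (z up), in one of two places to the robot's right.
- cup_center (a point): centre of the outer cup, 11 mm above its underside: steel, 60 mm in diameter, 22 mm high, upright sides for the lower 14 mm, then a sloping shoulder to a 42 mm top; bore 14.5 mm; shallow recess underneath (32 mm wide, 4 mm deep) that clears the flange's ring; 0.22 kg. Flat side down on the bench (z up), in the other of the two places.
- spray_can: white and red spray can, 58 mm in diameter, 190 mm high, standing on the bench; a bystander; origin under its centre
- jar: glass jar with white lid, 68 mm in diameter, 85 mm high; a bystander; origin under its centre
- wrench: steel spanner, 200 mm long, 8 mm thick, lying on the bench in front of the vice; a bystander; origin under its middle
There are look-alikes about, which are no part of the job. There is more than one size of the part that bears blade_center; the job needs the larger.

How it is judged:
By the outcome, as a careful person would: the job done as asked, in the order asked, and still so for the second after the job is handed in, with the robot touching nothing.
It also fails if it takes over 72 s, if anything falls off the work surface, if the arm or the gripper's body presses on something with over 40 N, if the wrist force passes 120 N, or if a joint passes its speed limit or range.

ROBOT

A 6-joint arm with a two-finger parallel gripper is mounted at the origin on the work surface. World frame = base frame: x ahead of the robot, y to its left, z up, the work surface at z = 0. Lengths are in m, angles in rad, forces in N, time in s.
With the tool pointing down it reaches from about 0.25 to 0.725 m from the base axis. Payload 4 kg.
Tool frame: the origin (TCP) lies between the finger pads; the fingertips stand 8 mm ahead of it and the grasp point (between the pads) lies 11 mm behind it; z points along the fingers, y is the line along which they close (so a half turn about z gives the same grasp; the last joint's range is limited). The gripper opens to 85 mm and grips with 20 to 120 N. Pads are 22 mm wide; open, the fingers measure 114 mm over their backs; the gripper's body (76 mm by 85 mm) begins 54 mm behind the grasp point. The pads swing forward as they close: fully open they stand 13 mm farther back than shut.
Start: joints at [-1.201, 0.241, 0.005, 1.335, 0, 1.571], TCP at [0.181, -0.466, 0.239] pointing down, gripper open.
Joint ranges: [-2.72, 2.72], [-1.05, 1.87], [-1.09, 1.28], [-1.99, 2.15], [-1.42, 1.44], [-3.14, 3.14]. Speed limits (rad/s): [2.79, 2.79, 3.14, 3.14, 3.14, 3.14].

INTERFACE

Orientations are given as a unit quaternion [x, y, z, w].
In Python, from workcell import status, viewer, bot gives the robot as it stands.
- The arm moves only by the tool servo_tool, never from a script. Its argument "commands" is a list of rows, each a list of 5 numbers: the finger opening in mm, from 0 to 85.4, then the shift along the tool's x, y, z in mm, then the turn about the tool's z in rad. A call has 1 to 20 rows; each row shifts and turns the commanded pose from where the row before left it, along the tool's axes as they then stand; what a row does not reach is not made up. A row lasts 1/8 s, in which the tool goes at most 62.5 mm and 10.7 degrees, less where a joint would pass 70% of its speed; a pose out of reach is approached as far as the arm can. A call is refused whole if a number of a shift passes 62.5 or a number of a turn 0.188, either way. A call with a gripper value outside its range is refused whole. The fingers move at their own pace and stop on an object; the grip force is fixed at half the most. Time passes only in rows, so rows that do not move let the fingers close. It gives the time, the measured TCP pose, the force, the opening and the grip force at its end, in the units of the state.
- status.get_obs(): the state, without advancing time (a new reading comes with each control period).
- viewer.camera(name): name is "scene" or "top" or "wrist"; returns (picture, depth): 480x640x3 uint8, red, green, blue; 480x640 float32, m along the optical axis (not along the pixel's ray), 0 where there is no reading.
- viewer.get_calibration(name): a dict with "camera_matrix" (3x3 intrinsics, pixels), "distortion" ([k1, k2, p1, p2, k3] as OpenCV has them; the pictures are not rectified), "R" (3x3) and "t" (3): a world point X has camera coordinates R X + t; the wrist camera has in their place "T_tool_cam" (4x4, takes a point from camera to tool coordinates, whose origin is the TCP and whose axes are the flange's). Camera axes: x right, y down, z forward; pixel columns grow to the right and rows downward; lengths in m; the calibration is good to about 2 mm. A picture is of the moment at which its call begins: read the wrist's pose just before it. get_calibration takes no time and is no camera call.
- bot.job_done(): hands the job in; it is judged then, once.
Trained networks look in the newest picture that a camera, given by its name, has taken for a name from the list of things; names that differ only in an ending like _2 or _b are one class to them, and where a whole thing is asked for, a point or a joint stands for the part that bears it (a point fixed in the world has none). Each returns a list of dicts, best first, with "p" (0 to 1); they miss things now and then, are a little off and sometimes report something else, mostly with a low value. They report only what shows in the picture. A call takes as long as a camera call. They do not tell look-alikes from the thing itself.
- viewer.masks_of(camera, label): "mask" (480x640 bool, what is visible of it) and "pixel" ([row, column] in pixels, amid what is visible of it).
- viewer.spot_point(camera, label): "pixel" ([row, column] in pixels: a listed point, or the origin of a listed thing).
The state is a dict: "clock": time; "joint_pos": joint angles; "joint_vel": joint speeds; "tau": joint torques, N m; "eef_pos": TCP position; "tool_rot": TCP orientation; "ft_force": force on the tool from outside, world axes, zero at the start; "ft_torque": the same for the moment, N m; "grip_width": finger opening in m; "grasp_force": force on a finger pad.
Only numpy, scipy, OpenCV 4.12 (cv2) and the standard library are available. Lean on these libraries where they do the work, as an engineer would, in place of code of your own. Each camera call takes 0.05 s, during which the arm holds its last target. There are 200 camera calls.

## Working session

There is one attempt and no reset: what is moved stays moved. The work goes in short steps, Python scripts to look and compute and a tool call to move; the robot and the scene stay as the last step left them, time stands still between calls to the robot, and variables do not carry over. Pictures are saved under pics/ and viewed, at most 10 in all, crops included, and the job is handed in when it is done.

Besides the shell and the picture viewer there is one more tool, called after "Call:" by a JSON object that holds its "fn" and its "kwargs", one argument or row to a line. servo_tool: Moves the arm, as the interface text tells. Its arguments: {"type":"object","properties":{"commands":{"type":"array"}},"required":["commands"]}

```bash
mkdir -p pics; ls; cat > h.py <<'E'
import numpy as np, cv2
from workcell import status, viewer, bot
from scipy.spatial.transform import Rotation as Ro
def campose(name):
    c=viewer.get_calibration(name); K=np.array(c["camera_matrix"]);D=np.array(c["distortion"])
    if "R" in c:
        R=np.array(c["R"]);t=np.array(c["t"])
        return K,D,R.T,-R.T@t
    o=status.get_obs();Rt=Ro.from_quat(o["tool_rot"]).as_matrix();T=np.array(c["T_tool_cam"])
    return K,D,Rt@T[:3,:3],Rt@T[:3,3]+np.array(o["eef_pos"])
def ray(cp,px):  # px (row,col)
    K,D,R,t=cp
    u=cv2.undistortPoints(np.array([[[px[1],px[0]]]],float),K,D)[0,0]
    return R@np.array([u[0],u[1],1.]),t
def atz(cp,px,z):
    d,t=ray(cp,px); return t+d*(z-t[2])/d[2]
def cloud(cp,depth,mask=None):
    K,D,R,t=cp
    r,c=np.nonzero((depth>0)&(mask if mask is not None else True))
    u=cv2.undistortPoints(np.stack([c,r],1).astype(float)[:,None],K,D)[:,0]
    d=depth[r,c][:,None]
    return (np.hstack([u,np.ones((len(u),1))])*d)@R.T+t
def proj(cp,X):
    K,D,R,t=cp
    p=cv2.projectPoints((np.atleast_2d(X)-t)@R,np.zeros(3),np.zeros(3),K,D)[0][:,0]
    return p[:,::-1]
def save(n,im): cv2.imwrite("pics/"+n,im[:,:,::-1])
E
python3 - <<'E'
from h import *
o=status.get_obs();print({k:np.round(v,3).tolist() for k,v in o.items()})
for n in("scene","top"):
    im,d=viewer.camera(n);cp=campose(n);save(n+"0.png",im);np.save(n+"_d.npy",d);np.save(n+"_i.npy",im)
    print(n,cp[3].round(3))
    for l in("shaft_tip","shaft_seat","blade_end","blade_center","inner_center","cup_center","rack","spray_can","jar","wrench"):
        for s in viewer.spot_point(n,l)[:4]:
            r,c=np.array(s["pixel"]).round().astype(int);z=d[min(r,479),min(c,639)]
            print(l,round(s["p"],2),r,c,(cp[3]+ray(cp,s["pixel"])[0]*z).round(3))
E
```

```text
pics
{'clock': 0.0, 'joint_pos': [-1.201, 0.241, 0.004, 1.335, 0.0, 1.571], 'joint_vel': [-0.0, 0.001, 0.001, -0.0, 0.001, -0.001], 'tau': [-0.0, -37.231, 25.241, 0.017, 0.0, -0.0], 'eef_pos': [0.18, -0.466, 0.238], 'tool_rot': [0.983, 0.184, -0.0, -0.001], 'ft_force': [-0.233, 0.935, 0.417], 'ft_torque': [-0.028, -0.015, -0.049], 'grasp_force': 0.0, 'grip_width': 0.086}
scene [1.184 0.22  1.078]
shaft_tip 0.86 223 311 [ 0.56  -0.024  0.2  ]
shaft_seat 0.7 232 312 [ 0.559 -0.022  0.168]
blade_end 0.7 298 443 [0.544 0.291 0.039]
blade_end 0.6 288 490 [0.453 0.395 0.002]
blade_center 0.76 282 500 [ 0.424  0.415 -0.001]
inner_center 0.87 207 235 [ 0.449 -0.284  0.014]
inner_center 0.4 262 142 [ 0.7   -0.405  0.042]
cup_center 0.79 264 224 [ 0.627 -0.228  0.021]
rack 0.82 352 461 [0.675 0.353 0.07 ]
rack 0.61 264 144 [ 0.699 -0.405  0.03 ]
spray_can 0.66 261 143 [ 0.701 -0.4    0.049]
spray_can 0.54 366 348 [0.79  0.142 0.077]
jar 0.73 366 350 [0.786 0.146 0.077]
wrench 0.71 213 307 [ 0.394 -0.101  0.006]
wrench 0.15 262 144 [ 0.699 -0.4    0.044]
top [ 0.466 -0.021  1.159]
shaft_tip 0.62 246 325 [ 0.561 -0.027  0.203]
shaft_seat 0.57 248 324 [ 0.557 -0.026  0.2  ]
blade_end 0.96 304 157 [0.444 0.382 0.003]
blade_center 0.95 312 139 [0.424 0.427 0.003]
blade_center 0.91 237 177 [0.598 0.311 0.084]
inner_center 0.5 228 411 [ 0.624 -0.241  0.004]
cup_center 0.59 225 409 [ 0.631 -0.238 -0.002]
cup_center 0.2 328 352 [ 0.383 -0.092  0.007]
rack 0.78 225 168 [0.627 0.333 0.082]
rack 0.27 259 192 [0.55  0.288 0.038]
spray_can 0.72 209 484 [ 0.658 -0.403  0.067]
jar 0.71 178 257 [0.734 0.127 0.085]
wrench 0.87 330 353 [ 0.378 -0.095 -0.002]
```

View pics/scene0.png

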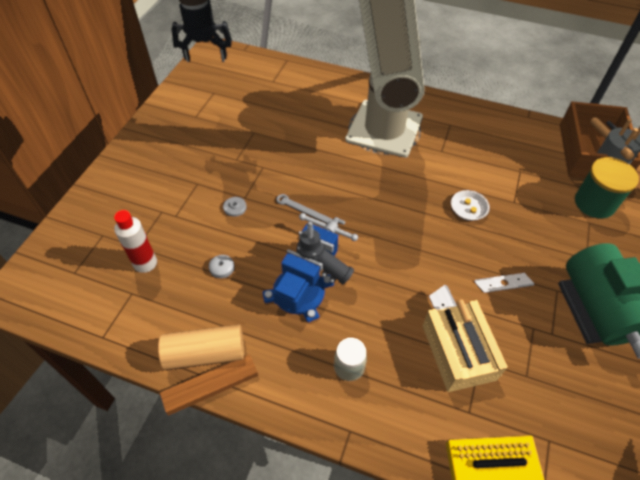

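View pics/top0.png

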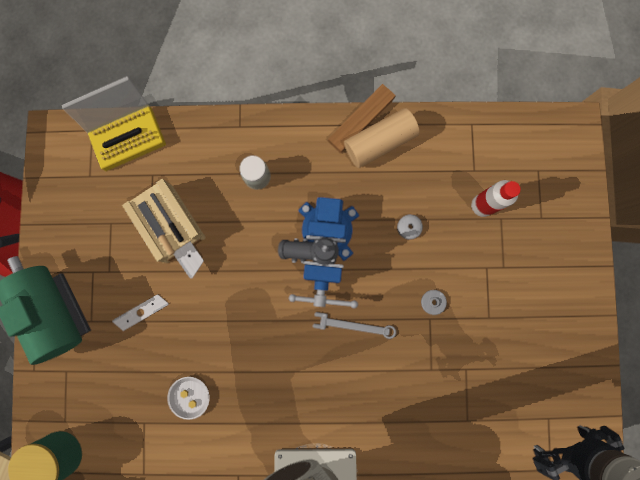

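The scene view shows two discs, at (207,235) and (264,224), and the blade sticking out of the rack at (298,443). A loose, smaller blade with two extra holes lies on the bench at (282,500). The blade in the rack is the one described. For the discs, (207,235) should be the flange and (264,224) the cup. I'll check that in a crop.

```bash
python3 - <<'E'
from h import *
t=np.load("top_i.npy");s=np.load("scene_i.npy")
def cr(i,r,c,h=30,w=40): return cv2.resize(i[r-h:r+h,c-w:c+w],(400,300),interpolation=cv2.INTER_CUBIC)
save("crop1.png",np.vstack([np.hstack([cr(s,207,235),cr(s,264,222)]),np.hstack([cr(t,255,185,45,60),cr(t,312,139,30,40)])]))
d=np.load("top_d.npy");cp=campose("top")
P=cloud(cp,d)
K=P
# rack: points z .06-.085 around
m=(K[:,2]>.06)&(K[:,2]<.1)&(K[:,0]>.45)&(K[:,0]<.8)&(K[:,1]>.22)&(K[:,1]<.45)
r=cv2.minAreaRect(K[m][:,:2].astype(np.float32));print("rack",r,cv2.boxPoints(r))
for nm,x0,x1,y0,y1,z0,z1 in(("bladeout",.48,.62,.22,.32,.03,.055),("shaft",.53,.6,-.06,.02,.18,.21),("disc1",.40,.48,-.32,-.24,.006,.04),("disc2",.58,.66,-.28,-.2,.006,.05),("small",.36,.5,.35,.48,.0025,.02)):
    m=(K[:,0]>x0)&(K[:,0]<x1)&(K[:,1]>y0)&(K[:,1]<y1)&(K[:,2]>z0)&(K[:,2]<z1);Q=K[m]
    print(nm,m.sum(),np.median(Q,0).round(4),Q[:,2].max().round(3),cv2.minAreaRect(Q[:,:2].astype(np.float32)))
for n in("scene","top"):
  viewer.camera(n)
  cp=campose(n)
  for l,h in(("inner_center",.018),("cup_center",.022)):
    for k in viewer.masks_of(n,l)[:3]:
        print(n,l,round(k["p"],2),np.round(k["pixel"]),atz(cp,k["pixel"],h).round(4))
E
```

```text
rack ((0.6398297548294067, 0.35612478852272034), (0.16544906795024872, 0.11586742848157883), 33.06761169433594) [[0.53889406 0.359538  ]
 [0.60211456 0.2624379 ]
 [0.74076545 0.3527116 ]
 [0.67754495 0.44981167]]
bladeout 589 [0.5526 0.2928 0.0386] 0.054 ((0.5630233883857727, 0.2915133833885193), (0.11127100139856339, 0.05809849500656128), 4.0416951179504395)
shaft 33 [ 0.558  -0.028   0.1966] 0.203 ((0.5585770606994629, -0.02900984324514866), (0.010257961228489876, 0.011725024320185184), 89.3436279296875)
disc1 481 [ 0.4426 -0.2888  0.0116] 0.024 ((0.44232696294784546, -0.2888262867927551), (0.060041606426239014, 0.05748528987169266), 89.12075805664062)
disc2 467 [ 0.6238 -0.2338  0.0198] 0.029 ((0.6245420575141907, -0.2347082942724228), (0.05782154202461243, 0.058672916144132614), 86.3644027709961)
small 516 [0.4288 0.416  0.0037] 0.01 ((0.430492103099823, 0.41485875844955444), (0.13884860277175903, 0.1294417530298233), 0.06869027018547058)
scene inner_center 0.82 [205. 235.] [ 0.4467 -0.2837  0.018 ]
scene cup_center 0.63 [268. 223.] [ 0.638  -0.2247  0.022 ]
top inner_center 0.62 [302. 432.] [ 0.4425 -0.2831  0.018 ]
top cup_center 0.92 [227. 410.] [ 0.6239 -0.2365  0.022 ]
top cup_center 0.53 [257. 190.] [0.5573 0.298  0.022 ]
top cup_center 0.27 [301. 431.] [ 0.444  -0.2793  0.022 ]
```

View pics/crop1.png

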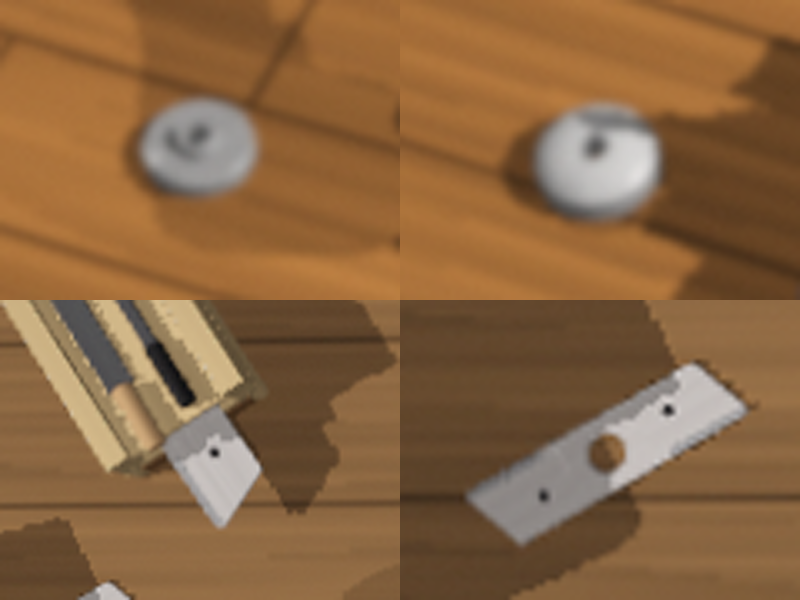

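The crop settles it. The disc at scene (207,235) has a narrow raised ring, so it is the flange. The one at (264,224) is domed, so it is the cup. The blade in the rack is the large one. The loose one at top (312,139) is the smaller look-alike.

```bash
cat >> h.py <<'E'
def tool():
    o=status.get_obs();R=Ro.from_quat(o["tool_rot"]).as_matrix()
    return np.array(o["eef_pos"]),R,np.degrees(np.arctan2(R[1,0],R[0,0]))
def plan(xyz,yaw,n,start=None):
    """print n rows to reach xyz, yaw(deg); returns (xyz,yaw)"""
    if start is None: p,R,y=tool()
    else: p,y=start
    dy=(yaw-y+180)%360-180
    st=(np.array(xyz)-p)/n*1000
    out=[]
    for i in range(n):
        a=np.radians(y+dy*i/n);X=np.array([np.cos(a),np.sin(a),0]);Y=np.array([np.sin(a),-np.cos(a),0])
        out.append([round(float(st@X),1),round(float(st@Y),1),round(float(-st[2]),1),round(float(-np.radians(dy)/n),3)])
    print(out); return np.array(xyz),yaw
E
python3 -c "
from h import *
print(tool(),viewer.get_calibration('wrist')['T_tool_cam'])
plan([.4425,-.2845,.15],30,9)"
```

```text
(array([ 0.18070261, -0.46620854,  0.23931476]), array([[ 9.32417462e-01,  3.61383004e-01, -1.98654940e-05],
       [ 3.61383004e-01, -9.32417462e-01, -2.03589608e-05],
       [-2.58803160e-05,  1.18039987e-05, -1.00000000e+00]]), np.float64(21.18515535964454)) [[ 7.91144918e-04 -9.64572783e-01 -2.63815693e-01  6.67373849e-02]
 [ 9.99999360e-01  9.76429716e-04 -5.71206039e-04 -2.80643019e-04]
 [ 8.08567281e-04 -2.63815072e-01  9.64572939e-01 -1.33944098e-01]
 [ 0.00000000e+00  0.00000000e+00  0.00000000e+00  1.00000000e+00]]
[[34.4, -8.3, 9.9, -0.017], [34.6, -7.7, 9.9, -0.017], [34.7, -7.1, 9.9, -0.017], [34.8, -6.5, 9.9, -0.017], [34.9, -5.9, 9.9, -0.017], [35.0, -5.3, 9.9, -0.017], [35.1, -4.7, 9.9, -0.017], [35.2, -4.1, 9.9, -0.017], [35.2, -3.5, 9.9, -0.017]]
```

Call:
{"fn": "servo_tool", "kwargs": {
  "commands": [
    [85,34.4,-8.3,9.9,-0.017],
    [85,34.6,-7.7,9.9,-0.017],
    [85,34.7,-7.1,9.9,-0.017],
    [85,34.8,-6.5,9.9,-0.017],
    [85,34.9,-5.9,9.9,-0.017],
    [85,35,-5.3,9.9,-0.017],
    [85,35.1,-4.7,9.9,-0.017],
    [85,35.2,-4.1,9.9,-0.017],
    [85,35.2,-3.5,9.9,-0.017],
    [85,0,0,0,0]
  ]
}}

```text
clock: 2.65
eef_pos: [0.4439, -0.2832, 0.1492]
tool_rot: [0.966, 0.26, -0.0, -0.001]
ft_force: [0.0, -1.0, 0.4]
grip_width: 0.0848
grasp_force: 0.0
```

```bash
cat >> h.py <<'E'
def disc(cp,im,mask,z):
    """fit ellipse to convex hull of mask -> centre at height z"""
    c=max(cv2.findContours(mask.astype(np.uint8),cv2.RETR_EXTERNAL,cv2.CHAIN_APPROX_NONE)[0],key=cv2.contourArea)
    e=cv2.fitEllipse(cv2.convexHull(c));return e,atz(cp,(e[0][1],e[0][0]),z)
E
python3 - <<'E'
from h import *
p,R,y=tool();print(p.round(4),y)
cp=campose("wrist");im,d=viewer.camera("wrist");save("w1.png",im)
for s in viewer.spot_point("wrist","inner_center")[:3]: print("spot",s["p"],s["pixel"],atz(cp,s["pixel"],.006).round(4))
for s in viewer.masks_of("wrist","inner_center")[:2]:
    e,c=disc(cp,im,s["mask"],.006);print(s["p"],e,c.round(4))
P=cloud(cp,d)
Q=P[(np.hypot(P[:,0]-.4425,P[:,1]+.2845)<.045)&(P[:,2]>.009)&(P[:,2]<.03)]
print(len(Q),cv2.minEnclosingCircle(Q[:,:2].astype(np.float32)),cv2.minAreaRect(Q[:,:2].astype(np.float32)),np.percentile(Q[:,2],[5,50,95]))
Q=Q[Q[:,2]>.0155];print("ring",len(Q),cv2.minEnclosingCircle(Q[:,:2].astype(np.float32)),Q.mean(0))
B=P[(P[:,2]<.006)&(P[:,2]>-.01)];print("bench z",np.median(B[:,2]))
E
```

```text
[ 0.4439 -0.2832  0.1492] 30.16672531709793
spot 0.94 [242.6, 319.7] [ 0.438 -0.29   0.006]
0.93 ((320.8923034667969, 239.87158203125), (73.52468872070312, 74.86189270019531), 57.04603576660156) [ 0.4404 -0.2896  0.006 ]
4050 ((0.44000115990638733, -0.28967148065567017), 0.030121363699436188) ((0.44022905826568604, -0.28977611660957336), (0.05889380723237991, 0.059231698513031006), 30.24127197265625) [0.01008483 0.01140609 0.01714334]
ring 439 ((0.4403133690357208, -0.28959906101226807), 0.012317994609475136) [ 0.4405134  -0.28940574  0.01703901]
bench z -0.0006961917094560621
```

View pics/w1.png

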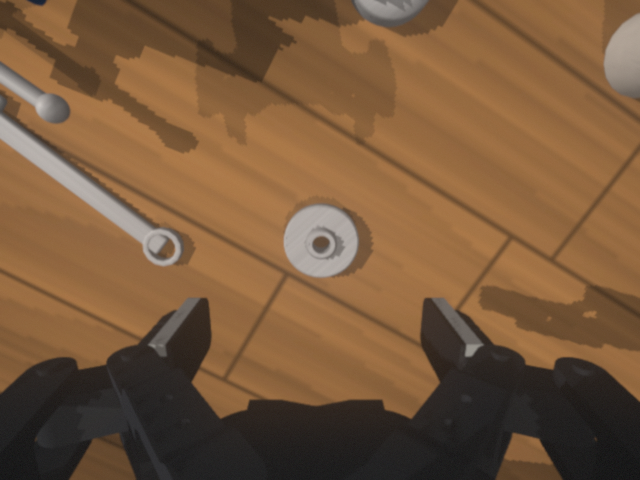

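The wrist picture shows the flange at (240,320) with its ring up, and nothing within finger reach. I'll descend and grip it.

```bash
python3 -c "
from h import *
s=plan([.4403,-.2896,.009],30,4)
s=plan([.4403,-.2896,.26],50,5,s)
s=plan([.559,-.100,.26],90,6,s)"
```

```text
[[-1.0, 0.7, 35.3, -0.0], [-1.0, 0.7, 35.3, -0.0], [-1.0, 0.7, 35.3, -0.0], [-1.0, 0.7, 35.3, -0.0]]
[[0.0, 0.0, -50.2, -0.07], [0.0, 0.0, -50.2, -0.07], [0.0, 0.0, -50.2, -0.07], [0.0, 0.0, -50.2, -0.07], [0.0, 0.0, -50.2, -0.07]]
[[36.9, -5.2, -0.0, -0.116], [37.3, -0.8, -0.0, -0.116], [37.1, 3.5, -0.0, -0.116], [36.5, 7.8, -0.0, -0.116], [35.3, 12.0, -0.0, -0.116], [33.7, 16.0, -0.0, -0.116]]
```

```bash
python3 - <<'E'
from h import *
print(tool()[0].round(4),np.round(status.get_obs()["joint_vel"],3))
cp=campose("wrist");im,d=viewer.camera("wrist");print(tool()[0].round(4))
P=cloud(cp,d)
Q=P[(np.hypot(P[:,0]-.4425,P[:,1]+.2845)<.045)&(P[:,2]>.009)&(P[:,2]<.03)]
print(cv2.minEnclosingCircle(Q[:,:2].astype(np.float32))[0])
E
```

```text
[ 0.4424 -0.2851  0.1503] [-0.016 -0.009  0.    -0.003  0.003  0.001]
[ 0.4422 -0.2854  0.1505]
(0.44023972749710083, -0.290022611618042)
```

Call:
{"fn": "servo_tool", "kwargs": {
  "commands": [
    [85,-1.1,0.8,35.3,0],
    [85,-1.1,0.8,35.3,0],
    [85,-1.1,0.8,35.3,0],
    [85,-1.1,0.8,35.3,0],
    [85,0,0,0,0],
    [50,0,0,0,0],
    [50,0,0,0,0],
    [50,0,0,0,0],
    [50,0,0,0,0]
  ]
}}

```text
clock: 3.98
eef_pos: [0.4416, -0.2909, 0.012]
tool_rot: [0.966, 0.258, 0.001, 0.002]
ft_force: [-2.2, 0.8, 7.8]
grip_width: 0.0559
grasp_force: 61.8
```

Call:
{"fn": "servo_tool", "kwargs": {
  "commands": [
    [50,0,0,-20,0],
    [50,0,0,-30,0],
    [50,0,0,0,0]
  ]
}}

```text
clock: 4.35
eef_pos: [0.4431, -0.2915, 0.0626]
tool_rot: [0.966, 0.258, 0.003, 0.003]
ft_force: [-0.3, 0.6, -2.6]
grip_width: 0.0558
grasp_force: 64.0
```

```bash
python3 - <<'E'
from h import *
o=status.get_obs();p,R,y=tool();print(p.round(4),y,o["grip_width"],o["grasp_force"],o["ft_force"])
cp=campose("wrist");im,d=viewer.camera("wrist");save("w2.png",im)
K,D,_,_=cp;T=np.array(viewer.get_calibration("wrist")["T_tool_cam"])
P=cloud((K,D,T[:3,:3],T[:3,3]),d)  # tool coords
Q=P[(abs(P[:,0])<.036)&(abs(P[:,1])<.027)&(P[:,2]<.02)&(P[:,2]>-.03)]
print(len(Q),np.percentile(Q[:,2],[1,10,50,90,99]).round(4))
z0=np.median(Q[:,2]);Q2=Q[abs(Q[:,2]-z0)<.004];print(Q2.min(0),Q2.max(0))
G=Q[Q[:,2]<z0-.0035];print("ring",len(G),cv2.minEnclosingCircle(G[:,:2].astype(np.float32)),G[:,2].mean())
A=np.c_[Q2[:,:2],np.ones(len(Q2))];print("tilt",np.linalg.lstsq(A,Q2[:,2],rcond=None)[0])
E
```

```text
[ 0.4431 -0.2915  0.0626] 29.954583536872057 0.055792695290655364 63.95731698721647 [-0.33125212  0.61805148 -2.59399184]
14421 [-0.0057 -0.0038  0.0008  0.002   0.0103]
[-0.03069948 -0.026999   -0.00316182] [0.02939362 0.02698969 0.00483712]
ring 1783 ((-0.00036645002546720207, -0.00021511357044801116), 0.012776145711541176) -0.004634445350127912
tilt [0.00533157 0.00442141 0.00088346]
```

View pics/w2.png

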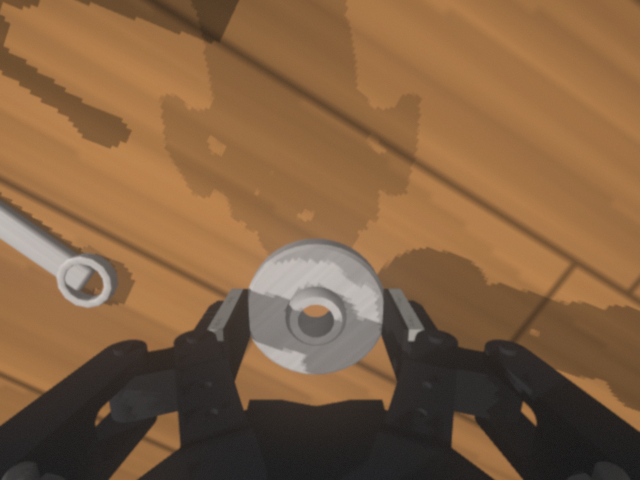

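The flange is held level. Its ring centre is at tool (-0.4,-0.2) mm and its underside about 13 mm below the TCP. Next I'll look at the shaft.

```bash
python3 -c "
from h import *
print(tool()[0])
s=plan([.4403,-.2896,.25],50,4,(np.array([.4403,-.2896,.0605]),30))
s=plan([.559,-.100,.25],90,6,s)"
```

```text
[ 0.44193968 -0.29073836  0.06092215]
[[0.0, 0.0, -47.4, -0.087], [0.0, 0.0, -47.4, -0.087], [0.0, 0.0, -47.4, -0.087], [0.0, 0.0, -47.4, -0.087]]
[[36.9, -5.2, -0.0, -0.116], [37.3, -0.8, -0.0, -0.116], [37.1, 3.5, -0.0, -0.116], [36.5, 7.8, -0.0, -0.116], [35.3, 12.0, -0.0, -0.116], [33.7, 16.0, -0.0, -0.116]]
```

Call:
{"fn": "servo_tool", "kwargs": {
  "commands": [
    [50,0,0,-47.4,-0.087],
    [50,0,0,-47.4,-0.087],
    [50,0,0,-47.4,-0.087],
    [50,0,0,-47.4,-0.087],
    [50,36.9,-5.2,0,-0.116],
    [50,37.3,-0.8,0,-0.116],
    [50,37.1,3.5,0,-0.116],
    [50,36.5,7.8,0,-0.116],
    [50,35.3,12,0,-0.116],
    [50,33.7,16,0,-0.116],
    [50,0,0,0,0],
    [50,0,0,0,0]
  ]
}}

```text
clock: 5.9
eef_pos: [0.5592, -0.1006, 0.2474]
tool_rot: [0.709, 0.706, -0.001, -0.001]
ft_force: [0.1, -0.4, -1.8]
grip_width: 0.0556
grasp_force: 64.9
```

```bash
cat > shaft.py <<'E'
from h import *
p,R,y=tool();print(p.round(4),y,np.abs(status.get_obs()["joint_vel"]).max())
cp=campose("wrist");im,d=viewer.camera("wrist")
P=cloud(cp,d);Q=P[(np.hypot(P[:,0]-.559,P[:,1]+.027)<.03)]
for a,b in((.194,.21),(.18,.196),(.165,.18)):
    S=Q[(Q[:,2]>a)&(Q[:,2]<b)&(np.hypot(Q[:,0]-.559,Q[:,1]+.027)<.014)]
    if len(S)>5: print(a,len(S),S.mean(0).round(4),S.min(0).round(4),S.max(0).round(4),np.array(cv2.minEnclosingCircle(S[:,:2].astype(np.float32))[0]).round(4))
S=Q[(Q[:,2]>.143)&(Q[:,2]<.156)];print("shoulder",len(S),S[:,2].mean() if len(S) else 0,cv2.minEnclosingCircle(S[:,:2].astype(np.float32)) if len(S) else 0)
for s in viewer.spot_point("wrist","shaft_tip")[:2]: print(s["p"],s["pixel"],atz(cp,s["pixel"],.2).round(4))
for s in viewer.spot_point("wrist","shaft_seat")[:2]: print(s["p"],s["pixel"],atz(cp,s["pixel"],.15).round(4))
save("s%d.png"%int(status.get_obs()["clock"]*10),im)
E
python3 shaft.py; ls pics
```

```text
[ 0.5592 -0.1006  0.2474] 89.75224576017264 0.020779313716943276
0.194 449 [ 0.5581 -0.0273  0.1977] [ 0.5524 -0.0329  0.194 ] [ 0.564  -0.0218  0.2008] [ 0.5582 -0.0278]
0.18 115 [ 0.5584 -0.0277  0.1938] [ 0.5523 -0.0333  0.1906] [ 0.5641 -0.021   0.196 ] [ 0.5582 -0.0274]
shoulder 3417 0.14928800718236937 ((0.5580779314041138, -0.027099480852484703), 0.022107308730483055)
0.8 [134.7, 311.0] [ 0.557 -0.028  0.2  ]
0.56 [135.1, 315.6] [ 0.5592 -0.0267  0.15  ]
crop1.png
s60.png
scene0.png
top0.png
w1.png
w2.png
```

The shaft is at (0.5582,-0.0273). I'll centre the flange above it, then descend.

Call:
{"fn": "servo_tool", "kwargs": {
  "commands": [
    [50,36.6,-0.4,0,0],
    [50,36.6,-0.4,0,0.004],
    [50,0,0,12,0],
    [50,0,0,12,0],
    [50,0,0,0,0]
  ]
}}

```text
clock: 6.68
eef_pos: [0.5582, -0.0285, 0.2229]
tool_rot: [0.711, 0.704, -0.001, -0.001]
ft_force: [-0.8, -0.2, -2.8]
grip_width: 0.0556
grasp_force: 64.9
```

```bash
python3 - <<'E'
from h import *
for i in range(3):
    viewer.camera("wrist");p,R,y=tool();print(p.round(4),y)
E
```

```text
[ 0.5587 -0.0285  0.2237] 89.43656570676231
[ 0.5591 -0.0284  0.2243] 89.44567180126194
[ 0.5594 -0.0282  0.2247] 89.46069003880332
```

Call:
{"fn": "servo_tool", "kwargs": {
  "commands": [
    [50,1.2,-0.3,6,0],
    [50,0,0,6,0],
    [50,0,0,6,0],
    [50,0,0,0,0]
  ]
}}

```text
clock: 7.32
eef_pos: [0.5585, -0.0261, 0.2057]
tool_rot: [0.71, 0.704, -0.001, -0.001]
ft_force: [-1.1, 0.5, -2.6]
grip_width: 0.0558
grasp_force: 64.9
```

Call:
{"fn": "servo_tool", "kwargs": {
  "commands": [
    [50,-0.5,0,8,0],
    [50,0,0,8,0],
    [50,0,0,8,0],
    [50,0,0,8,0],
    [50,0,0,4,0],
    [50,0,0,0,0]
  ]
}}

```text
clock: 8.07
eef_pos: [0.5588, -0.0266, 0.1702]
tool_rot: [0.71, 0.704, -0.0, -0.0]
ft_force: [0.1, 0.8, -2.1]
grip_width: 0.0555
grasp_force: 64.9
```

Call:
{"fn": "servo_tool", "kwargs": {
  "commands": [
    [50,0,0,3,0],
    [50,0,0,2,0],
    [50,0,0,2,0],
    [50,0,0,2,0],
    [50,0,0,0,0]
  ]
}}

```text
clock: 8.7
eef_pos: [0.5591, -0.0267, 0.1622]
tool_rot: [0.71, 0.704, 0.0, 0.0]
ft_force: [-1.0, -0.4, 1.8]
grip_width: 0.0555
grasp_force: 65.5
```

Call:
{"fn": "servo_tool", "kwargs": {
  "commands": [
    [50,0,0,1,0],
    [50,0,0,0,0],
    [66,0,0,0,0],
    [85,0,0,0,0],
    [85,0,0,0,0],
    [85,0,0,-20,0],
    [85,0,0,-40,0],
    [85,0,0,-40,0],
    [85,0,0,0,0]
  ]
}}

```text
clock: 9.82
eef_pos: [0.5612, -0.0267, 0.2644]
tool_rot: [0.71, 0.704, 0.003, 0.003]
ft_force: [1.1, -0.1, -0.8]
grip_width: 0.0851
grasp_force: 0.0
```

```bash
cat > chk.py <<'E'
from h import *
p,R,y=tool();print(p.round(4),y)
cp=campose("wrist");im,d=viewer.camera("wrist");P=cloud(cp,d)
P=P[P[:,2]>.14]
r=np.hypot(P[:,0]-.5582,P[:,1]+.0273)
for a,b in((0,.006),(.008,.011),(.0145,.023),(.0235,.029),(.030,.05)):
    z=P[(r>a)&(r<b)][:,2]
    if len(z): print(a,b,len(z),np.percentile(z,[10,50,90]).round(4))
A=P[(r>.0145)&(r<.029)&(P[:,2]<.195)];print("tilt",np.linalg.lstsq(np.c_[A[:,:2]-[.5582,-.0273],np.ones(len(A))],A[:,2],rcond=None)[0].round(4))
E
python3 chk.py
python3 -c "
from h import *
plan([.55,.2,.26],60,6,(np.array([.5588,-.0267,.2615]),90))"
```

```text
[ 0.5612 -0.0267  0.2644] 89.54137324779127
0 0.006 399 [0.1673 0.1967 0.1993]
0.008 0.011 433 [0.1662 0.1675 0.3416]
0.0145 0.023 7214 [0.1612 0.3365 0.3539]
0.0235 0.029 8857 [0.1613 0.3497 0.3561]
0.03 0.05 20267 [0.2846 0.3321 0.3469]
tilt [0.0028 0.0018 0.1613]
[[37.8, -1.5, 0.3, 0.087], [37.5, -4.8, 0.3, 0.087], [37.0, -8.0, 0.3, 0.087], [36.1, -11.2, 0.3, 0.087], [35.0, -14.3, 0.3, 0.087], [33.6, -17.3, 0.3, 0.087]]
```

The flange is fully home: its top is at 0.161 and level. Next is the blade. I'll hover over its bare end at yaw 213°, which keeps joint 6 mid-range.

```bash
python3 -c "
from h import *
p=tool()[0];print(p)
plan([.538,.290,.2],213,12,(np.array([.5590,-.0267,.2625]),89.5))"
```

```text
[ 0.56011303 -0.02668465  0.26214796]
[[26.4, -2.0, 5.2, -0.18], [26.3, 2.8, 5.2, -0.18], [25.4, 7.4, 5.2, -0.18], [23.7, 11.8, 5.2, -0.18], [21.2, 15.9, 5.2, -0.18], [18.0, 19.4, 5.2, -0.18], [14.2, 22.3, 5.2, -0.18], [10.0, 24.5, 5.2, -0.18], [5.5, 25.9, 5.2, -0.18], [0.8, 26.4, 5.2, -0.18], [-4.0, 26.2, 5.2, -0.18], [-8.6, 25.0, 5.2, -0.18]]
```

Call:
{"fn": "servo_tool", "kwargs": {
  "commands": [
    [85,26.4,-2,5.2,-0.18],
    [85,26.3,2.8,5.2,-0.18],
    [85,25.4,7.4,5.2,-0.18],
    [85,23.7,11.8,5.2,-0.18],
    [85,21.2,15.9,5.2,-0.18],
    [85,18,19.4,5.2,-0.18],
    [85,14.2,22.3,5.2,-0.18],
    [85,10,24.5,5.2,-0.18],
    [85,5.5,25.9,5.2,-0.18],
    [85,0.8,26.4,5.2,-0.18],
    [85,-4,26.2,5.2,-0.18],
    [85,-8.6,25,5.2,-0.18],
    [85,0,0,0,0],
    [85,0,0,0,0]
  ]
}}

```text
clock: 11.62
eef_pos: [0.5366, 0.2894, 0.1971]
tool_rot: [-0.286, 0.958, -0.0, -0.001]
ft_force: [0.0, -0.0, 0.2]
grip_width: 0.0854
grasp_force: 0.0
```

```bash
python3 - <<'E'
from h import *
p,R,y=tool();print(p.round(4),y)
cp=campose("wrist");im,d=viewer.camera("wrist");save("b1.png",im)
for s in viewer.spot_point("wrist","blade_end")[:3]: print(round(s["p"],2),np.round(s["pixel"]),atz(cp,s["pixel"],.037).round(4))
P=cloud(cp,d)
m=(P[:,2]>.065)&(P[:,2]<.09);r=cv2.minAreaRect(P[m][:,:2].astype(np.float32));print("rack top vis",r,cv2.boxPoints(r).round(4).tolist())
Q=P[(P[:,2]>.033)&(P[:,2]<.046)&(P[:,0]<.6)]
ms=viewer.masks_of("wrist","blade_end")
for s in ms[:2]:
    M=cv2.erode(s["mask"].astype(np.uint8),np.ones((3,3)))>0
    Q=cloud(cp,d,M);print(s["p"],len(Q),np.median(Q,0));
    if len(Q)>50:
        z=np.median(Q[:,2]);Q=Q[abs(Q[:,2]-z)<.004]
        h=cv2.convexHull(Q[:,:2].astype(np.float32));ap=cv2.approxPolyDP(h,.004,True)[:,0];print(z,ap.round(4).tolist(),cv2.minAreaRect(h))
        for a,b in zip(ap,np.roll(ap,-1,0)): print(np.hypot(*(b-a)).round(4),np.degrees(np.arctan2(*(b-a)[::-1])).round(1))
E
```

```text
[0.5366 0.2894 0.1971] -146.79625147406745
0.94 [229. 311.] [0.5396 0.2872 0.037 ]
0.76 [192. 456.] [0.4471 0.3709 0.037 ]
rack top vis ((0.5967363119125366, 0.2211778163909912), (0.2607787251472473, 0.3175107538700104), 27.633060455322266) [[0.4075999855995178, 0.3012999892234802], [0.5548999905586243, 0.020099999383091927], [0.7858999967575073, 0.14100000262260437], [0.6385999917984009, 0.4223000109195709]]
0.75 4556 [0.4222223  0.42430369 0.00239594]
0.0023959355336920785 [[0.4417000114917755, 0.3580999970436096], [0.46480000019073486, 0.38350000977516174], [0.4009999930858612, 0.49320000410079956], [0.37959998846054077, 0.4657999873161316]] ((0.42152392864227295, 0.42562687397003174), (0.03477587178349495, 0.1378629207611084), 29.64385414123535)
0.0343 47.8
0.1269 120.2
0.0348 -128.0
0.1244 -60.0
0.69 4442 [0.5502134  0.29618247 0.03853421]
0.038534207099148204 [[0.5931000113487244, 0.2971000075340271], [0.5648999810218811, 0.3345000147819519], [0.5041999816894531, 0.289000004529953], [0.544700026512146, 0.262800008058548]] ((0.5486786365509033, 0.2944541573524475), (0.07889768481254578, 0.04905320331454277), 35.25997543334961)
0.0468 127.1
0.0758 -143.2
0.0482 -33.0
0.0594 35.3
```

View pics/b1.png

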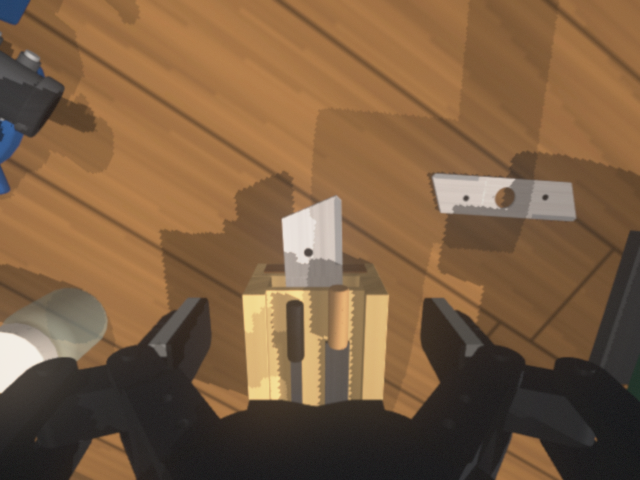

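The wrist picture shows the big blade leaving the rack at (240,312), at about 36° yaw. The loose one is at (197,505). I'll check the fingertip depth and then move in.

```bash
python3 - <<'E'
from h import *
print(tool()[0].round(4))
cp=campose("wrist");im,d=viewer.camera("wrist")
K,D,_,_=cp;T=np.array(viewer.get_calibration("wrist")["T_tool_cam"])
P=cloud((K,D,T[:3,:3],T[:3,3]),d)
Q=P[(abs(P[:,0])<.02)&(abs(P[:,1])>.03)&(abs(P[:,1])<.065)&(P[:,2]<.03)]
print(len(Q),np.percentile(Q[:,2],[50,90,95,99]).round(4),Q.max(0),np.percentile(abs(Q[Q[:,2]>-.02][:,1]),[1,50,99]))
s=plan([.5435,.2899,.045],216,4,(np.array([.538,.2897,.1985]),213.1))
E
```

```text
[0.5373 0.2892 0.1982]
35983 [-0.0595 -0.0277 -0.0185 -0.0089] [ 0.01852118  0.06499912 -0.0031939 ] [0.04173217 0.04298719 0.05549801]
[[-1.2, -0.7, 38.4, -0.013], [-1.2, -0.7, 38.4, -0.013], [-1.2, -0.7, 38.4, -0.013], [-1.2, -0.8, 38.4, -0.013]]
```

Call:
{"fn": "servo_tool", "kwargs": {
  "commands": [
    [85,-1.2,-0.7,40.4,-0.013],
    [85,-1.2,-0.7,40.4,-0.013],
    [85,-1.2,-0.7,40.4,-0.013],
    [85,-1.2,-0.8,40.4,-0.013],
    [85,0,0,0,0],
    [40,0,0,0,0],
    [40,0,0,0,0],
    [40,0,0,0,0],
    [40,0,0,0,0]
  ]
}}

```text
clock: 12.95
eef_pos: [0.5445, 0.2911, 0.039]
tool_rot: [-0.311, 0.95, 0.0, 0.002]
ft_force: [0.8, -1.0, 6.2]
grip_width: 0.0477
grasp_force: 60.9
```

Call:
{"fn": "servo_tool", "kwargs": {
  "commands": [
    [40,0,0,-3,0],
    [40,15,0,0,0],
    [40,25,0,0,0],
    [40,25,0,0,0],
    [40,25,0,0,0],
    [40,25,0,0,0],
    [40,25,0,0,0],
    [40,25,0,0,0],
    [40,25,0,0,0],
    [40,0,0,0,0]
  ]
}}

```text
clock: 14.2
eef_pos: [0.3858, 0.1763, 0.0385]
tool_rot: [-0.311, 0.95, -0.0, -0.003]
ft_force: [0.7, 0.1, -3.7]
grip_width: 0.0473
grasp_force: 62.2
```

```bash
python3 - <<'E'
from h import *
o=status.get_obs();print(tool()[0].round(4),tool()[2],o["grip_width"],o["ft_force"])
cp=campose("wrist");im,d=viewer.camera("wrist")
P=cloud(cp,d)
p,R,y=tool();u=-R[:,0]
L=(P-p)@np.c_[u,R[:,1]]
for a in(-.03,.03,.06,.09,.12,.15):
    q=P[(abs(L[:,0]-a)<.01)&(abs(L[:,1])<.015)];print(a,len(q),np.percentile(q[:,2],[10,50,90]).round(4) if len(q) else 0)
n="scene";im,d=viewer.camera(n);cp=campose(n);P=cloud(cp,d);L=(P-p)@np.c_[u,R[:,1]]
for a in(-.03,.05,.08,.11,.14,.16):
    q=P[(abs(L[:,0]-a)<.008)&(abs(L[:,1])<.02)];print(a,len(q),np.percentile(q[:,2],[10,50,90]).round(4) if len(q) else 0)
E
```

```text
[0.3858 0.1763 0.0385] -143.73810480408193 0.04732700079806091 [ 0.6563213   0.10271809 -3.67716743]
-0.03 8098 [-0.0008  0.1211  0.1303]
0.03 2492 [0.0346 0.0354 0.0362]
0.06 0 0
0.09 0 0
0.12 0 0
0.15 0 0
-0.03 324 [0.5092 0.5201 0.5291]
0.05 783 [0.0348 0.3542 0.442 ]
0.08 84 [0.0301 0.0342 0.037 ]
0.11 103 [0.0291 0.0328 0.0357]
0.14 118 [0.0005 0.0307 0.0339]
0.16 126 [-0.0028  0.0002  0.0313]
```

The blade is out and nearly level. I'll lay it down.

Call:
{"fn": "servo_tool", "kwargs": {
  "commands": [
    [40,0,0,10,0],
    [40,0,0,10,0],
    [40,0,0,5,0],
    [40,0,0,2,0],
    [40,0,0,2,0],
    [40,0,0,0,0]
  ]
}}

```text
clock: 15.05
eef_pos: [0.3897, 0.1782, 0.0107]
tool_rot: [-0.311, 0.95, 0.0, 0.0]
ft_force: [0.2, 0.8, -4.0]
grip_width: 0.0474
grasp_force: 62.2
```

Call:
{"fn": "servo_tool", "kwargs": {
  "commands": [
    [40,0,0,2,0],
    [40,0,0,2,0],
    [40,0,0,0,0]
  ]
}}

```text
clock: 15.42
eef_pos: [0.3899, 0.1782, 0.0067]
tool_rot: [-0.311, 0.95, 0.0, 0.0]
ft_force: [0.5, 0.5, -2.4]
grip_width: 0.0473
grasp_force: 62.3
```

Call:
{"fn": "servo_tool", "kwargs": {
  "commands": [
    [40,0,0,1.5,0],
    [40,0,0,1,0],
    [40,0,0,0,0]
  ]
}}

```text
clock: 15.8
eef_pos: [0.3899, 0.1782, 0.0056]
tool_rot: [-0.311, 0.95, 0.0, 0.001]
ft_force: [-4.3, -1.8, 14.0]
grip_width: 0.0474
grasp_force: 70.4
```

Call:
{"fn": "servo_tool", "kwargs": {
  "commands": [
    [60,0,0,0,0],
    [85,0,0,0,0],
    [85,0,0,0,0],
    [85,0,0,-25,0],
    [85,-34,0,-60,0],
    [85,-34,0,-60,0],
    [85,0,0,0,0],
    [85,0,0,0,0]
  ]
}}

```text
clock: 16.8
eef_pos: [0.4385, 0.2142, 0.1371]
tool_rot: [-0.311, 0.95, -0.0, -0.001]
ft_force: [-0.2, -0.2, -0.2]
grip_width: 0.085
grasp_force: 0.0
```

```bash
cat > blade.py <<'E'
from h import *
p,R,y=tool();print(p.round(4),y)
cp=campose("wrist");im,d=viewer.camera("wrist");save("b2.png",im)
for s in viewer.spot_point("wrist","blade_center")[:2]: print(round(s["p"],2),np.round(s["pixel"]),atz(cp,s["pixel"],.002).round(4))
s=viewer.masks_of("wrist","blade_center")[0];M=s["mask"].astype(np.uint8)
cs,hi=cv2.findContours(M,cv2.RETR_CCOMP,cv2.CHAIN_APPROX_NONE)
o=max(cs,key=cv2.contourArea)
X=np.array([atz(cp,q[0][::-1],.004)[:2] for q in o]);r=cv2.minAreaRect(X.astype(np.float32));print(s["p"],"outline",r)
# hole: dark/wood-coloured blob within mask hull by colour saturation
H=np.zeros_like(M);cv2.drawContours(H,[o],-1,1,-1);hs=cv2.cvtColor(im,cv2.COLOR_RGB2HSV)
hole=((hs[...,1]>70)&(cv2.erode(H,np.ones((9,9)))>0)).astype(np.uint8)
for c in cv2.findContours(hole,cv2.RETR_EXTERNAL,cv2.CHAIN_APPROX_NONE)[0]:
    if cv2.contourArea(c)>80:
        e=cv2.fitEllipse(c);print("hole",e,atz(cp,e[0][::-1],.003).round(4))
# edge lines from outline via long-edge PCA
a=np.radians(r[2] if r[1][0]>r[1][1] else r[2]+90);u=np.array([np.cos(a),np.sin(a)]);n=np.array([-u[1],u[0]])
c=np.array(r[0]);s_=(X-c)@u;t_=(X-c)@n
for sg in(1,-1):
    k=(abs(s_)<.07)&(t_*sg>.018);f=np.polyfit(s_[k],t_[k],1);print("edge",sg,k.sum(),f[1].round(4),np.degrees(np.arctan(f[0])).round(2))
print("axis",np.degrees(a))
E
python3 blade.py
```

```text
[0.4385 0.2142 0.1371] -143.7156703185122
0.95 [359. 520.] [0.4225 0.4233 0.002 ]
0.92 [238. 313.] [0.4413 0.2148 0.002 ]
0.98 outline ((0.4426916539669037, 0.21631217002868652), (0.19840529561042786, 0.04991687089204788), 35.35606002807617)
hole ((313.57122802734375, 239.4458770751953), (31.479337692260742, 33.031620025634766), 82.67127990722656) [0.4419 0.2156 0.003 ]
edge 1 174 0.0246 -0.05
edge -1 174 -0.0244 -0.19
axis 35.35606002807617
```

View pics/b2.png

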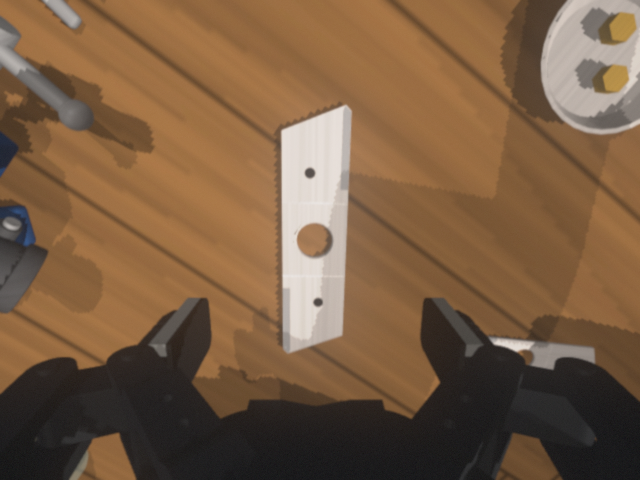

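The blade lies flat with its hole at (239,314) and measures about 198 x 50 mm, so it is the larger one. Now I'll grasp it at the middle.

```bash
python3 - <<'E'
from h import *
viewer.camera("wrist");p,R,y=tool();print(p.round(4),y,np.abs(status.get_obs()["joint_vel"]).max())
plan([.4423,.216,.0065],215.3,4)
E
```

```text
[0.4376 0.2136 0.1361] -143.72768066267327 0.011296267195225765
[[-1.3, -0.2, 32.4, 0.004], [-1.3, -0.2, 32.4, 0.004], [-1.3, -0.2, 32.4, 0.004], [-1.3, -0.2, 32.4, 0.004]]
```

Call:
{"fn": "servo_tool", "kwargs": {
  "commands": [
    [85,-1.3,-0.2,38,0.004],
    [85,-1.3,-0.2,38,0.004],
    [85,-1.3,-0.2,38,0.004],
    [85,-1.3,-0.2,10,0.004],
    [85,0,0,0,0],
    [85,0,0,0,0]
  ]
}}

```text
clock: 17.75
eef_pos: [0.445, 0.2174, 0.0151]
tool_rot: [-0.304, 0.953, 0.0, 0.001]
ft_force: [0.7, -0.3, 0.3]
grip_width: 0.0848
grasp_force: 0.0
```

Call:
{"fn": "servo_tool", "kwargs": {
  "commands": [
    [85,2.3,0.3,8,0],
    [85,0,0,0,0],
    [60,0,0,0,0],
    [40,0,0,0,0],
    [40,0,0,0,0],
    [40,0,0,0,0],
    [40,0,0,0,0]
  ]
}}

```text
clock: 18.62
eef_pos: [0.4423, 0.2158, 0.0067]
tool_rot: [-0.304, 0.953, -0.0, 0.0]
ft_force: [-0.8, -1.6, 6.9]
grip_width: 0.0468
grasp_force: 60.5
```

```bash
python3 - <<'E'
from h import *
p,R,y=tool();print(p.round(4),y%360)
s=plan([.4423,.216,.14],214.6,4)
s=plan([.557,-.0273,.26],90,13,s)
E
```

```text
[0.4423 0.2158 0.0067] 215.35692405558444
[[-0.0, 0.0, -33.3, 0.003], [-0.0, 0.0, -33.3, 0.003], [-0.0, 0.0, -33.3, 0.003], [-0.0, 0.0, -33.3, 0.003]]
[[3.4, -20.4, -9.2, 0.167], [-0.1, -20.7, -9.2, 0.167], [-3.5, -20.4, -9.2, 0.167], [-6.9, -19.5, -9.2, 0.167], [-10.0, -18.1, -9.2, 0.167], [-12.9, -16.2, -9.2, 0.167], [-15.4, -13.8, -9.2, 0.167], [-17.5, -11.0, -9.2, 0.167], [-19.1, -8.0, -9.2, 0.167], [-20.2, -4.7, -9.2, 0.167], [-20.7, -1.3, -9.2, 0.167], [-20.6, 2.2, -9.2, 0.167], [-19.9, 5.6, -9.2, 0.167]]
```

Call:
{"fn": "servo_tool", "kwargs": {
  "commands": [
    [40,0,0,-33.3,0.003],
    [40,0,0,-33.3,0.003],
    [40,0,0,-33.3,0.003],
    [40,0,0,-33.3,0.003],
    [40,3.4,-20.4,-9.2,0.167],
    [40,-0.1,-20.7,-9.2,0.167],
    [40,-3.5,-20.4,-9.2,0.167],
    [40,-6.9,-19.5,-9.2,0.167],
    [40,-10,-18.1,-9.2,0.167],
    [40,-12.9,-16.2,-9.2,0.167],
    [40,-15.4,-13.8,-9.2,0.167],
    [40,-17.5,-11,-9.2,0.167],
    [40,-19.1,-8,-9.2,0.167],
    [40,-20.2,-4.7,-9.2,0.167],
    [40,-20.7,-1.3,-9.2,0.167],
    [40,-20.6,2.2,-9.2,0.167],
    [40,-19.9,5.6,-9.2,0.167],
    [40,0,0,0,0],
    [40,0,0,0,0]
  ]
}}

```text
clock: 21.0
eef_pos: [0.5566, -0.0269, 0.2576]
tool_rot: [0.705, 0.709, -0.001, -0.001]
ft_force: [1.0, 0.1, -3.7]
grip_width: 0.0466
grasp_force: 62.5
```

```bash
cat > held.py <<'E'
from h import *
p,R,y=tool();print(p.round(4),y,np.abs(status.get_obs()["joint_vel"]).max())
cp=campose("wrist");im,d=viewer.camera("wrist");save("h%d.png"%int(status.get_obs()["clock"]*10),im)
K,D,_,_=cp;T=np.array(viewer.get_calibration("wrist")["T_tool_cam"])
P=cloud((K,D,T[:3,:3],T[:3,3]),d)
k=(abs(P[:,0])<.09)&(abs(P[:,1])<.02)&(P[:,2]<.02)&(P[:,2]>-.02)
Q=P[k];z=np.median(Q[:,2]);Q=Q[abs(Q[:,2]-z)<.006]
co=np.linalg.lstsq(np.c_[Q[:,:2],np.ones(len(Q))],Q[:,2],rcond=None)[0];print("plane",co.round(4),Q.min(0).round(4),Q.max(0).round(4))
# hole: rasterise points
g=np.zeros((120,80),np.uint8);g[((Q[:,0]+.06)*1000).astype(int).clip(0,119),((Q[:,1]+.04)*1000).astype(int).clip(0,79)]=1
ctr=np.zeros(2)
top=Q
# radial: nearest blade point per direction from running centre
for _ in range(20):
    v=top[:,:2]-ctr;a=np.arctan2(v[:,1],v[:,0]);rr=np.hypot(v[:,0],v[:,1])
    b=((a+np.pi)/(2*np.pi)*24).astype(int)%24
    e=[]
    for i in range(24):
        m=(b==i)&(rr>.004)
        if m.sum()>3:
            j=np.where(m)[0][np.argmin(rr[m])]
            if rr[j]<.02: e.append(top[j,:2])
    e=np.array(e);A=np.c_[2*e,np.ones(len(e))];so=np.linalg.lstsq(A,(e**2).sum(1),rcond=None)[0];ctr=so[:2]
print("hole tool",ctr.round(4),"r",np.sqrt(so[2]+ctr@ctr).round(4),len(e))
W=cloud(cp,d);S=W[(np.hypot(W[:,0]-.5582,W[:,1]+.0273)<.012)&(W[:,2]>.17)&(W[:,2]<.21)]
if len(S): print("shaft",len(S),S.mean(0).round(4),S.min(0).round(4),S.max(0).round(4))
E
python3 held.py
```

```text
[ 0.5566 -0.0269  0.2576] 90.37323591101537 0.012227735311121358
plane [-0.0033 -0.0025  0.0037] [-0.0483 -0.02    0.0012] [0.09   0.02   0.0086]
hole tool [-0.0003 -0.0001] r 0.0137 24
```

Call:
{"fn": "servo_tool", "kwargs": {
  "commands": [
    [40,0,1,15,0.003],
    [40,0,1,15,0.003],
    [40,0,0,10,0],
    [40,0,0,0,0],
    [40,0,0,0,0]
  ]
}}

```text
clock: 21.68
eef_pos: [0.5595, -0.0272, 0.2189]
tool_rot: [0.707, 0.707, 0.0, 0.0]
ft_force: [0.4, -0.2, -3.3]
grip_width: 0.0469
grasp_force: 62.5
```

```bash
python3 held.py
```

```text
[ 0.5595 -0.0272  0.2189] 89.94512549783197 0.01206595978820831
plane [-0.0033 -0.0025  0.0037] [-0.0482 -0.02    0.0008] [0.09   0.02   0.0086]
hole tool [-0.0003 -0.0002] r 0.0137 24
shaft 501 [ 0.5583 -0.026   0.197 ] [ 0.5523 -0.0329  0.1855] [ 0.5642 -0.0214  0.2007]
```

Call:
{"fn": "servo_tool", "kwargs": {
  "commands": [
    [40,0.2,-0.6,10,0],
    [40,0,0,10,0],
    [40,0,0,10,0],
    [40,0,0,9,0],
    [40,0,0,0,0],
    [40,0,0,0,0]
  ]
}}

```text
clock: 22.48
eef_pos: [0.5589, -0.027, 0.1798]
tool_rot: [0.707, 0.707, 0.0, 0.0]
ft_force: [-0.0, -0.1, -2.5]
grip_width: 0.0467
grasp_force: 62.5
```

Call:
{"fn": "servo_tool", "kwargs": {
  "commands": [
    [40,0,0,3,0],
    [40,0,0,3,0],
    [40,0,0,2,0],
    [40,0,0,1.5,0],
    [40,0,0,0,0]
  ]
}}

```text
clock: 23.1
eef_pos: [0.5586, -0.027, 0.17]
tool_rot: [0.707, 0.707, -0.0, -0.0]
ft_force: [0.2, -0.7, -3.0]
grip_width: 0.0467
grasp_force: 62.5
```

Call:
{"fn": "servo_tool", "kwargs": {
  "commands": [
    [40,0,0,1,0],
    [40,0,0,0.7,0],
    [40,0,0,0,0]
  ]
}}

```text
clock: 23.48
eef_pos: [0.5588, -0.027, 0.1689]
tool_rot: [0.707, 0.707, 0.0, 0.0]
ft_force: [-0.4, -0.6, -0.7]
grip_width: 0.0468
grasp_force: 63.0
```

Call:
{"fn": "servo_tool", "kwargs": {
  "commands": [
    [40,0,0,0.8,0],
    [40,0,0,0,0],
    [55,0,0,0,0],
    [85,0,0,0,0],
    [85,0,0,0,0],
    [85,0,0,-25,0],
    [85,0,0,-35,0],
    [85,0,0,-35,0],
    [85,0,0,0,0],
    [85,0,0,0,0]
  ]
}}

```text
clock: 24.72
eef_pos: [0.5585, -0.027, 0.262]
tool_rot: [0.707, 0.707, -0.0, -0.0]
ft_force: [-0.6, 0.3, -0.1]
grip_width: 0.0849
grasp_force: 0.0
```

```bash
sed -i 's/^p,R,y=tool.*/&\n/' chk.py; cat >> chk.py <<'E'
P0=cloud(cp,d);L=P0-[.5582,-.0273,0];B=L[(abs(L[:,0])<.022)&(np.hypot(L[:,0],L[:,1])>.016)&(abs(L[:,1])<.09)&(L[:,2]>.15)&(L[:,2]<.18)]
print("blade plane",np.linalg.lstsq(np.c_[B[:,:2],np.ones(len(B))],B[:,2],rcond=None)[0].round(4),len(B),B.min(0),B.max(0))
save("c%d.png"%int(status.get_obs()["clock"]*10),im)
E
python3 chk.py
python3 -c "
from h import *
p=tool()[0];print(p)
plan([.6245,-.235,.2],60,6,(np.array([.5588,-.027,p[2]]),90))"
```

```text
[ 0.5585 -0.027   0.262 ] 89.94503776231474
0 0.006 414 [0.1699 0.1966 0.1995]
0.008 0.011 609 [0.1665 0.3272 0.3435]
0.0145 0.023 7096 [0.165  0.3334 0.3523]
0.0235 0.029 8768 [0.1652 0.3471 0.3537]
0.03 0.05 24690 [0.1654 0.3189 0.3428]
tilt [0.0059 0.0028 0.165 ]
blade plane [0.0004 0.0008 0.1653] 14871 [-0.02199801 -0.08992494  0.1629771 ] [0.02199926 0.08999688 0.16782181]
[ 0.55818194 -0.02696066  0.26140447]
[[-34.7, 11.0, 10.2, 0.087], [-33.6, 13.9, 10.2, 0.087], [-32.2, 16.8, 10.2, 0.087], [-30.7, 19.5, 10.2, 0.087], [-28.8, 22.1, 10.2, 0.087], [-26.8, 24.6, 10.2, 0.087]]
```

The blade is home and level, with its top at 0.165. Now the cup, keeping yaw at 90°.

Call:
{"fn": "servo_tool", "kwargs": {
  "commands": [
    [85,-34.7,11,0,0],
    [85,-34.7,11,0,0],
    [85,-34.7,11,10,0],
    [85,-34.7,11,20,0],
    [85,-34.7,11,30,0],
    [85,-34.7,11,35,0],
    [85,0,0,0,0],
    [85,0,0,0,0]
  ]
}}

```text
clock: 25.78
eef_pos: [0.6239, -0.2348, 0.1667]
tool_rot: [0.707, 0.707, -0.0, -0.001]
ft_force: [-0.6, -0.0, -0.6]
grip_width: 0.0852
grasp_force: 0.0
```

```bash
python3 - <<'E'
from h import *
p,R,y=tool();print(p.round(4),y,np.abs(status.get_obs()["joint_vel"]).max())
cp=campose("wrist");im,d=viewer.camera("wrist");save("cup.png",im)
for s in viewer.masks_of("wrist","cup_center")[:2]:
    e,c=disc(cp,im,s["mask"],.011);print(s["p"],e,c.round(4))
P=cloud(cp,d)
Q=P[(np.hypot(P[:,0]-.6245,P[:,1]+.2360)<.045)&(P[:,2]>.008)&(P[:,2]<.03)]
print(len(Q),cv2.minEnclosingCircle(Q[:,:2].astype(np.float32)),np.percentile(Q[:,2],[5,50,95]))
Q=Q[Q[:,2]>.0195];print("top",len(Q),cv2.minEnclosingCircle(Q[:,:2].astype(np.float32)))
E
```

```text
[ 0.6239 -0.2348  0.1667] 89.93752576677308 0.03610286232908168
0.77 ((316.60845947265625, 230.81309509277344), (71.06175994873047, 72.55429077148438), 0.3253949284553528) [ 0.6245 -0.2358  0.011 ]
3814 ((0.6240900158882141, -0.23705217242240906), 0.030221393331885338) [0.01422048 0.02035167 0.0222214 ]
top 2265 ((0.6239447593688965, -0.2358444631099701), 0.025085123255848885)
```

View pics/cup.png

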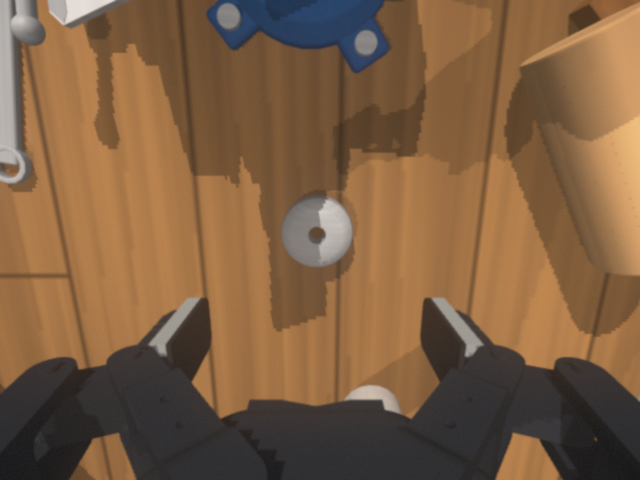

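The cup is at (231,317) with its dome up and clear space around it. I'll grasp it.

Call:
{"fn": "servo_tool", "kwargs": {
  "commands": [
    [85,-0.7,0.1,40,0],
    [85,-0.7,0.1,40,0],
    [85,0,0,40,0],
    [85,0,0,30,0],
    [85,0,0,0,0],
    [85,0,0,0,0]
  ]
}}

```text
clock: 26.62
eef_pos: [0.6263, -0.2365, 0.0201]
tool_rot: [0.707, 0.707, 0.001, 0.002]
ft_force: [-0.3, -0.2, 0.9]
grip_width: 0.085
grasp_force: 0.0
```

Call:
{"fn": "servo_tool", "kwargs": {
  "commands": [
    [85,0,-1,8,0],
    [85,0,0,4.5,0],
    [60,0,0,0,0],
    [50,0,0,0,0],
    [50,0,0,0,0],
    [50,0,0,0,0]
  ]
}}

```text
clock: 27.38
eef_pos: [0.6242, -0.2369, 0.0061]
tool_rot: [0.707, 0.707, 0.0, 0.001]
ft_force: [-0.6, -0.2, 5.9]
grip_width: 0.058
grasp_force: 64.7
```

Call:
{"fn": "servo_tool", "kwargs": {
  "commands": [
    [50,0,0,-20,0],
    [50,0,0,-47,0],
    [50,0,0,-47,0],
    [50,0,0,-47,0],
    [50,0,0,-47,0],
    [50,0,0,-46,0],
    [50,35,-10.9,0,0],
    [50,35,-10.9,0,0],
    [50,35,-10.9,0,0],
    [50,35,-10.9,0,0],
    [50,35,-10.9,0,0],
    [50,35,-10.9,0,0],
    [50,0,0,0,0],
    [50,0,0,0,0]
  ]
}}

```text
clock: 29.12
eef_pos: [0.5584, -0.0268, 0.2585]
tool_rot: [0.707, 0.707, -0.0, -0.0]
ft_force: [0.6, -0.5, -1.9]
grip_width: 0.0576
grasp_force: 64.9
```

```bash
python3 - <<'E'
from h import *
o=status.get_obs();p,R,y=tool();print(p.round(4),y,o["grip_width"],o["ft_force"],np.abs(o["joint_vel"]).max())
cp=campose("wrist");im,d=viewer.camera("wrist");save("hc.png",im)
K,D,_,_=cp;T=np.array(viewer.get_calibration("wrist")["T_tool_cam"])
P=cloud((K,D,T[:3,:3],T[:3,3]),d)
Q=P[(abs(P[:,0])<.036)&(abs(P[:,1])<.026)&(P[:,2]<.02)&(P[:,2]>-.03)]
zt=np.percentile(Q[:,2],[1,10,50,90]);print(zt)
G=Q[Q[:,2]<zt[1]+.0025];c,r=cv2.minEnclosingCircle(G[:,:2].astype(np.float32));print("top",len(G),c,r)
co=np.linalg.lstsq(np.c_[G[:,:2],np.ones(len(G))],G[:,2],rcond=None)[0];print("plane",co)
b=Q[np.hypot(Q[:,0],Q[:,1])<.012]
e=cv2.fitEllipse(cv2.convexHull(Q[(abs(Q[:,1])<.025)][:,:2].astype(np.float32)));print("hull x",Q[:,0].min(),Q[:,0].max())
# bore by dark blob
pc=proj((K,D,T[:3,:3],T[:3,3]),np.array([c[0],c[1],co[2]]))[0].round().astype(int);w=im[pc[0]-30:pc[0]+30,pc[1]-30:pc[1]+30].mean(2);print(pc)
print(w[::6,::4].astype(int))
save("hcrop.png",cv2.resize(im[pc[0]-90:pc[0]+90,pc[1]-120:pc[1]+120],(640,480)))
E
```

```text
[ 0.5584 -0.0268  0.2585] 89.95792399693886 0.05764346845598364 [ 0.60886643 -0.45208744 -1.88813602] 0.01915346286642184
[-0.01636243 -0.01569834 -0.01439969 -0.00801783]
top 10083 (0.0008342896471731365, -5.940959908912191e-06) 0.025605885311961174
plane [ 0.00599852  0.00023128 -0.0150215 ]
hull x -0.028612103019234655 0.029826732795530386
[331 316]
[[156 156 156 157 157 158 158 158 159 157 157 155 156 156 157]
 [156 156 156 156 154 156 156 154 155 152 154 152 152 153 154]
 [152 154 153 152 153 153 152 152 152 152 151 153 154 153 155]
 [150 149 148 147 150 201 215 213 126  71 109 146 148 148 147]
 [147 148 146 134  91 156 211 212 123  70  83  86 145 148 147]
 [146 147 146  91  91  88  86  86  85  85  90 111 120 169 167]
 [157 156 149  95  98  96 124 128 142 144 139 130 133 170 167]
 [171 172 170 166 120 130 137 142 145 141 138 133 173 171 170]
 [169 171 171 173 172 161 143 143 145 151 167 169 167 167 165]
 [164 164 164 165 166 167 167 167 168 168 167 166 165 163 163]]
```

View pics/hcrop.png

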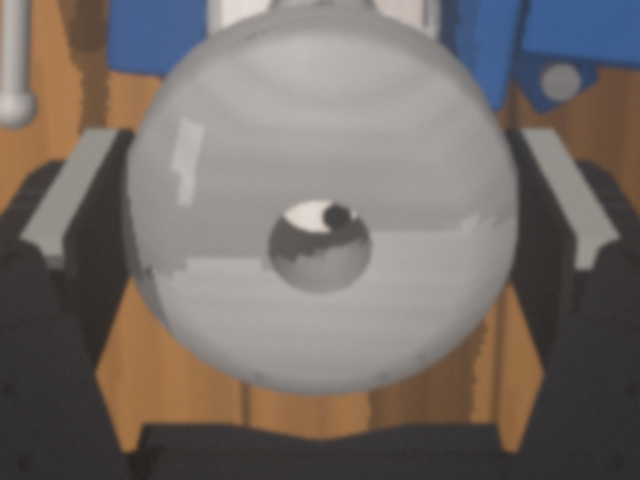

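```bash
python3 - <<'E'
from h import *
c=viewer.get_calibration("wrist");T=np.array(c["T_tool_cam"]);cp=(np.array(c["camera_matrix"]),np.array(c["distortion"]),T[:3,:3],T[:3,3])
for q in((333.2,316.2),(331+(198-240)/2.667,316.2),(331+(293-240)/2.667,316.2)): print(atz(cp,q,-.0152).round(4))
print(tool()[0])
E
```

```text
[-0.0001  0.0001 -0.0152]
[ 0.0072  0.0001 -0.0152]
[-0.0076  0.0001 -0.0152]
[ 0.55858727 -0.0271783   0.25856471]
```

The cup bore is centred on the TCP and the TCP is over the shaft, so I'll lower it.

Call:
{"fn": "servo_tool", "kwargs": {
  "commands": [
    [50,0,0,15,0],
    [50,0,0,15,0],
    [50,0,0,12,0],
    [50,0,0,0,0],
    [50,0,0,0,0]
  ]
}}

```text
clock: 29.8
eef_pos: [0.5587, -0.0266, 0.2173]
tool_rot: [0.707, 0.707, 0.0, 0.0]
ft_force: [0.6, -0.8, -1.8]
grip_width: 0.0579
grasp_force: 64.8
```

Call:
{"fn": "servo_tool", "kwargs": {
  "commands": [
    [50,-0.3,-0.2,6,0],
    [50,0,0,6,0],
    [50,0,0,5,0],
    [50,0,0,0,0]
  ]
}}

```text
clock: 30.3
eef_pos: [0.5579, -0.0268, 0.1995]
tool_rot: [0.707, 0.707, -0.0, -0.0]
ft_force: [0.2, 0.8, -1.4]
grip_width: 0.0579
grasp_force: 64.9
```

On the shaft with no contact force.

Call:
{"fn": "servo_tool", "kwargs": {
  "commands": [
    [50,0,0.1,7,0],
    [50,0,0,7,0],
    [50,0,0,6,0],
    [50,0,0,3,0],
    [50,0,0,2,0],
    [50,0,0,1,0],
    [50,0,0,0,0]
  ]
}}

```text
clock: 31.18
eef_pos: [0.5585, -0.0269, 0.1743]
tool_rot: [0.707, 0.707, 0.0, 0.0]
ft_force: [0.3, 0.6, -2.2]
grip_width: 0.058
grasp_force: 64.9
```

Call:
{"fn": "servo_tool", "kwargs": {
  "commands": [
    [50,0,0,1.2,0],
    [50,0,0,1,0],
    [50,0,0,0.8,0],
    [50,0,0,0,0]
  ]
}}

```text
clock: 31.68
eef_pos: [0.5585, -0.0269, 0.172]
tool_rot: [0.707, 0.707, 0.0, 0.0]
ft_force: [-1.5, -0.7, 4.8]
grip_width: 0.0577
grasp_force: 65.5
```

Call:
{"fn": "servo_tool", "kwargs": {
  "commands": [
    [62,0,0,0,0],
    [85,0,0,0,0],
    [85,0,0,0,0],
    [85,0,0,-25,0],
    [85,0,0,-35,0],
    [85,0,0,-35,0],
    [85,0,0,-20,0],
    [85,0,0,0,0],
    [85,0,0,0,0]
  ]
}}

```text
clock: 32.8
eef_pos: [0.558, -0.0269, 0.2849]
tool_rot: [0.707, 0.707, -0.001, -0.001]
ft_force: [0.0, -0.8, 0.2]
grip_width: 0.0849
grasp_force: 0.0
```

```bash
python3 - <<'E'
from h import *
p,R,y=tool();print(p.round(4),status.get_obs()["clock"])
cp=campose("wrist");im,d=viewer.camera("wrist");P=cloud(cp,d)-[.5582,-.0273,0];P=P[(P[:,2]<.215)]
r=np.hypot(P[:,0],P[:,1])
for a,b in((0,.006),(.010,.018)):
    S=P[(r>a)&(r<b)&(P[:,2]>.16)];print(a,len(S),np.percentile(S[:,2],[10,50,90]).round(4))
C=P[(r>.009)&(r<.019)&(P[:,2]>.175)];print("cup plane",np.linalg.lstsq(np.c_[C[:,:2],np.ones(len(C))],C[:,2],rcond=None)[0].round(4))
B=P[(abs(P[:,0])<.022)&(abs(P[:,1])>.035)&(abs(P[:,1])<.09)&(P[:,2]>.15)&(P[:,2]<.18)]
print("blade plane",np.linalg.lstsq(np.c_[B[:,:2],np.ones(len(B))],B[:,2],rcond=None)[0].round(4))
s,_=viewer.camera("scene");save("final.png",np.hstack([cv2.resize(im,(400,300)),cv2.resize(s[100:400,150:550],(400,300))]))
E
```

```text
[ 0.558  -0.0269  0.2849] 32.8
0 275 [0.1927 0.1975 0.1995]
0.01 1453 [0.1865 0.1873 0.1881]
cup plane [0.0012 0.0023 0.1873]
blade plane [-0.0003  0.0006  0.1653]
```

View pics/final.png

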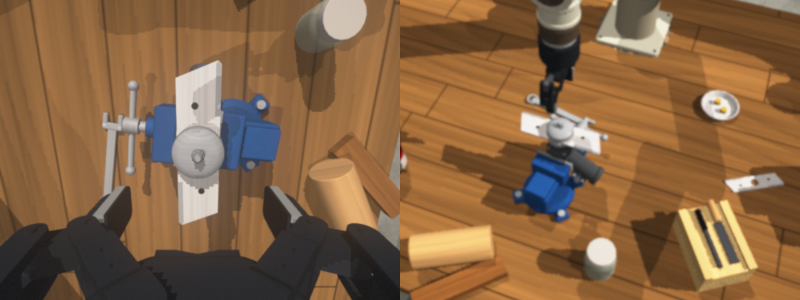

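The picture shows the cup flat on the blade with the shaft through it, and the rest of the bench unchanged. The heights fit: cup top 0.187, blade 0.165, both level. I'll hand the job in.

```bash
python3 -c "
from h import *
print(bot.job_done())"
```

```text
the job is handed in; nothing more can be done
None
```

The inner flange, the large blade and the outer cup are on the shaft in that order, each measured fully home and level, with the gripper clear; I handed the job in at about 33 s of the 72 s allowed, and no verdict came back.

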